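Close the grinder's sprung lid and blow out the burrs

TASK

The grinder has just run and its sprung lid stands open: swing the lid over and press it down by its front lip until the catch snaps and it stays shut. Then push the pump knob on the shut lid all the way down to its stop, to blow out the last grounds, and let it come back up. Feel your way: never push on the machine with more than 35 N, and leave the cup and the other things on the counter as they stand.

Things in the scene. Friction and masses are not known exactly. Their poses are not given: they have to be found in the camera images.
- grinder: Black aluminium flat-burr coffee grinder, fixed, about 275 mm tall, base 210 x 125 mm. Origin: on the counter under its middle, between the feet; z up; front (spout, dosing cup, all one piece) to its -x. Its levelling feet lift the whole machine by 0 to 15 mm; no reading shows how much, so feel for heights on top. Hopper with hinged lid on top, axis at x 45 mm. Push on it with 35 N at most.
- hinge_low (a point): Middle of the lid's hinge axis, which runs along the grinder's y at its x 103 mm, z 212.5 mm; axes as the grinder. The true axis lies 0 to 15 mm higher (feet). Lid: a plate 10 mm thick, its top 10.5 mm off the axis; a disc 104 mm across centred 58 mm from the axis, with a 44 mm wide thumb lip in front that ends 132 mm from the axis.
- lip_low (a point): Where to press the lip: point on its top, 118 mm from the hinge axis, with the lid shut, over the steel hook that hangs 18 mm below the lip. Tied to the counter-level origin, at its x -15 mm, z 223 mm; the true point is 0 to 15 mm higher (feet).
- lid (a joint): Lid angle, rad: 0 shut, 1.85 open, leaning back past vertical, lip uppermost at about 345 mm, pump to the back. A light spring (about 1 N at the lip) throws it open again unless latched. At about 0.09 the hook meets a spring catch on the hopper's front and the lip takes about 15 N; past about 0.035 it snaps over and is held near 0. Reach behind the open lid above the pump.
- knob_low (a point): Middle of the pump knob's top with the lid shut and the knob up: at the grinder's x 53 mm (50 mm from the hinge axis), z 270.5 mm, 47.5 mm above the lid's top. Tied to the counter-level origin; the true top is 0 to 15 mm higher (feet), and swings with the lid.
- pump (a joint): Stroke of the blow-out pump, m: 0 up, 0.018 down at its hard stop; the knob moves square to the lid. Mushroom knob 36 mm across, 12 mm thick, on a stem over an aluminium housing 42 mm across (48 at the foot) that rises 16 mm from the lid. Its spring takes 4 N at first and 12 N at the stop, and brings it back up when let go.
- espresso_cup: White ceramic espresso cup, 62 mm tall, on its 124 mm saucer (one piece), left of the grinder. Origin: middle of the underside. Leave alone.
- dosing_tube: Clear acrylic dosing tube standing upright, 42 mm across, 130 mm tall, 56 mm foot, right of the grinder. Origin: middle of the underside. Leave alone.
- leveller: Steel coffee leveller, a 62 mm puck 37 mm tall, beside the grinder. Origin: middle of the underside. Leave alone.
- milk_jug: Steel milk jug, 90 mm across, 108 mm tall, handle to its +x, on the left. Origin: middle of the underside. Leave alone.
- scale: Flat black digital scale, 130 x 105 x 22 mm, on the right. Origin: middle of the underside. Leave alone.
- portafilter: Bottomless portafilter, 70 mm steel ring 32 mm tall with a wooden handle reaching 160 mm to its -x, far right. Origin: middle of the ring's underside. Leave alone.

How it is judged:
By the outcome, as a careful person would: the job done as asked, in the order asked, and still so for the second after the job is handed in, with the robot touching nothing.
It also fails if it takes over 48 s, if anything falls off the work surface, if the arm or the gripper's body presses on something with over 40 N, if the wrist force passes 120 N, or if a joint passes its speed limit or range.

ROBOT

A 7-joint arm with a two-finger parallel gripper is mounted at the origin on the work surface. World frame = base frame: x ahead of the robot, y to its left, z up, the work surface at z = 0. Lengths are in m, angles in rad, forces in N, time in s.
With the tool pointing down it reaches from about 0.4 to 0.75 m from the base axis. Payload 19.5 kg.
Tool frame: the origin (TCP) lies at the very end of the fingers, on their centre line; the grasp point (between the pads) lies 19 mm behind it (env.hold_point_z is the distance from the TCP to the grasp point, in m); z points along the fingers, y is the line along which they close (so a half turn about z gives the same grasp; the last joint's range is limited). The gripper opens to 85 mm and grips with 20 to 120 N. Pads are 22 mm wide; open, the fingers measure 114 mm over their backs; the gripper's body (76 mm by 85 mm) begins 54 mm behind the grasp point. The pads swing forward as they close: fully open they stand 13 mm farther back than shut.
Start: joints at [1.198, 0.707, -0.028, 1.485, 0.022, 0.951, -0.075], TCP at [0.187, -0.544, 0.231] pointing down, gripper open.
Joint ranges: [-2.71, 2.71], [-0.32, 2.16], [-1.57, 1.52], [0, 2.45], [-1.46, 4.6], [0, 2.02], [-2.83, 2.83]. Speed limits (rad/s): [1.89, 1.89, 2.57, 2.57, 3.01, 3.01, 3.01].

INTERFACE

Orientations are given as a unit quaternion [x, y, z, w].
In Python, from cell import readout, optics, ticket, env gives the robot as it stands.
- The arm moves only by the tool play_rows, never from a script. Its argument "targets" is a list that holds one entry, the list of rows, each a list of 7 numbers: the turn, a rotation vector about the world's x, y, z in degrees, then the shift along the world's x, y, z in m, then the closure, from -1 (fully open) to 1 (shut). In form: [[[wx, wy, wz, x, y, z, jaw], ...]]. A call has 1 to 12 rows; each row shifts and turns the commanded pose from where the row before left it; what a row does not reach is not made up. A row lasts 1/8 s, in which the tool goes at most 62.5 mm and 10.7 degrees, less where a joint would pass 70% of its speed; a pose out of reach is approached as far as the arm can. A call with a gripper value outside its range is refused whole. The fingers move at their own pace and stop on an object; "force" is the grip in N (left out, the last holds). Time passes only in rows, so rows that do not move let the fingers close. It gives the time, the measured TCP pose, the force, the opening and the grip force at its end, in the units of the state.
- readout.observe(): the state, without advancing time (a new reading comes with each control period).
- optics.get_image(name): name is "scene" or "top" or "wrist"; returns a dict with "frame" (480x640x3 uint8, blue, green, red), "range_z" (480x640 float32, m along the optical axis (not along the pixel's ray), 0 where there is no reading), "fx", "fy", "cx", "cy" (pixels), "R" (3x3) and "t" (3): a world point X has camera coordinates R X + t. Camera axes: x right, y down, z forward; pixel columns grow to the right and rows downward; lengths in m; the calibration is good to about 2 mm. A picture is of the moment at which its call begins.
- ticket.job_done(): hands the job in; it is judged then, once.
Trained networks look in the newest picture that a camera, given by its name, has taken for a name from the list of things; names that differ only in an ending like _2 or _b are one class to them, and where a whole thing is asked for, a point or a joint stands for the part that bears it (a point fixed in the world has none). Each returns a list of dicts, best first, with "score" (0 to 1); they miss things now and then, are a little off and sometimes report something else, mostly with a low value. They report only what shows in the picture. A call takes as long as a camera call.
- optics.recognise(camera, label): "xyz" ([x, y, z] in m, in the coordinates of the camera as it stood for that picture, good to about 4 mm: the middle of the surface that is visible of it).
The state is a dict: "time": time; "joints": joint angles; "joint_vel": joint speeds; "tau": joint torques, N m; "tool_pos": TCP position; "ee_rot": TCP orientation; "wrist_force": force on the tool from outside, world axes, zero at the start; "ft_torque": the same for the moment, N m; "opening": finger opening in m; "grip_force": force on a finger pad.
Only numpy, scipy, OpenCV 4.12 (cv2) and the standard library are available. Lean on these libraries where they do the work, as an engineer would, in place of code of your own. Each camera call takes 0.05 s, during which the arm holds its last target. There are 200 camera calls.

## Working session

There is one attempt and no reset: what is moved stays moved. The work goes in short steps, Python scripts to look and compute and a tool call to move; the robot and the scene stay as the last step left them, time stands still between calls to the robot, and variables do not carry over. Pictures are saved under pics/ and viewed, at most 10 in all, crops included, and the job is handed in when it is done.

Besides the shell and the picture viewer there is one more tool, called after "Emit:" in YAML: its name, and indented under it one key for each argument. play_rows: Moves the arm, as the interface text tells. Its arguments: {"type":"object","properties":{"targets":{"type":"array"},"force":{"type":"number"}},"required":["targets"]}

```bash
mkdir -p pics
cat > h.py <<'E'
import numpy as np, cv2
from cell import readout, optics, ticket, env
def world(im,p): return im["R"].T@(np.array(p)-im["t"])
def cloud(im):
    z=im["range_z"]; v,u=np.indices(z.shape)
    P=np.stack([(u-im["cx"])/im["fx"]*z,(v-im["cy"])/im["fy"]*z,z],-1)
    return (P-im["t"])@im["R"]
E
python3 - <<'E'
from h import *
s=readout.observe(); print({k:np.round(v,3) for k,v in s.items()})
for c in ["scene","top"]:
    im=optics.get_image(c); cv2.imwrite(f"pics/{c}0.png",im["frame"]); np.savez(f"{c}0.npz",**im)
    print(c,np.round(world(im,[0,0,0]),3))
    for n in ["grinder","lid","pump","espresso_cup","dosing_tube","leveller","milk_jug","scale","portafilter"]:
        r=optics.recognise(c,n)
        print(n,[(round(q["score"],2),np.round(world(im,q["xyz"]),3)) for q in r[:2]])
E
```

```text
{'time': np.float64(0.0), 'joints': array([ 1.198,  0.707, -0.028,  1.485,  0.022,  0.951, -0.076]), 'joint_vel': array([ 0.   ,  0.   , -0.   , -0.003, -0.   , -0.001,  0.001]), 'tau': array([ 1.0000e-03, -8.8322e+01,  1.2340e+00, -2.3617e+01,  1.7000e-02,
        6.0000e-03, -0.0000e+00]), 'tool_pos': array([ 0.187, -0.544,  0.231]), 'ee_rot': array([ 0.986,  0.165, -0.   , -0.001]), 'wrist_force': array([ 0.468, -0.39 , -0.106]), 'ft_torque': array([-0.027, -0.   , -0.031]), 'grip_force': np.float64(0.0), 'opening': np.float64(0.086)}
scene [ 1.159 -0.686  1.126]
grinder [(0.96, array([0.568, 0.103, 0.132]))]
lid [(0.73, array([0.654, 0.135, 0.276])), (0.33, array([0.553, 0.452, 0.061]))]
pump [(0.65, array([0.682, 0.143, 0.253]))]
espresso_cup [(0.23, array([0.569, 0.099, 0.131]))]
dosing_tube [(0.71, array([ 0.585, -0.061,  0.077])), (0.49, array([0.57 , 0.101, 0.131]))]
leveller [(0.6, array([0.607, 0.264, 0.038]))]
milk_jug [(0.83, array([0.553, 0.447, 0.06 ]))]
scale [(0.63, array([ 0.412, -0.448,  0.02 ]))]
portafilter [(0.66, array([0.655, 0.131, 0.277])), (0.62, array([ 0.619, -0.435,  0.026]))]
top [0.467 0.023 1.428]
grinder [(0.77, array([0.547, 0.117, 0.191]))]
lid [(0.8, array([0.639, 0.141, 0.279])), (0.62, array([0.546, 0.12 , 0.192]))]
pump [(0.4, array([0.643, 0.141, 0.279]))]
espresso_cup [(0.8, array([0.437, 0.264, 0.009])), (0.49, array([0.685, 0.151, 0.261]))]
dosing_tube [(0.62, array([ 0.573, -0.05 ,  0.004]))]
leveller [(0.67, array([0.602, 0.274, 0.034])), (0.51, array([0.436, 0.263, 0.008]))]
milk_jug [(0.71, array([0.547, 0.478, 0.044]))]
scale [(0.71, array([ 0.403, -0.445,  0.021]))]
portafilter [(0.64, array([ 0.622, -0.44 ,  0.031])), (0.62, array([ 0.404, -0.446,  0.02 ]))]
```

View pics/scene0.png

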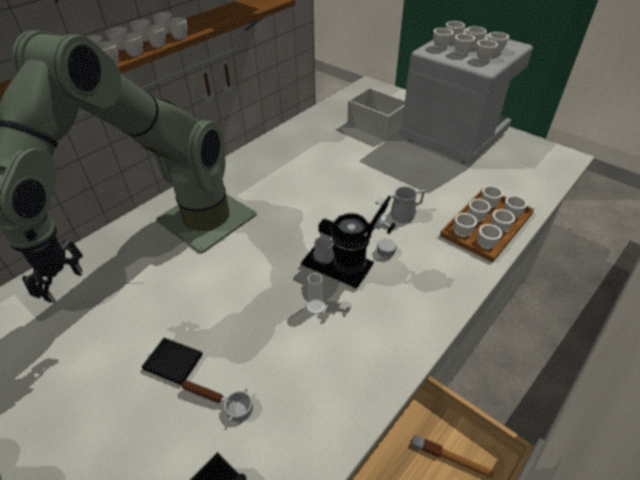

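View pics/top0.png

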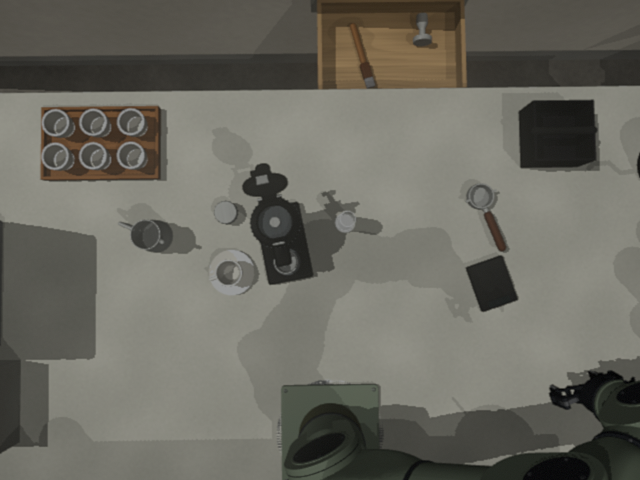

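Run:
```python
from h import *
# lid points above z 0.24 from both cams; hopper body below
A=[]
for c in ["scene","top"]:
    im=dict(np.load(c+"0.npz")); P=cloud(im); ok=(im["range_z"]>0)
    ok&=(P[...,0]>.35)&(P[...,0]<.85)&(P[...,1]>-.02)&(P[...,1]<.24)
    for lo,hi in [(.05,.15),(.15,.19),(.19,.205),(.205,.215),(.215,.225),(.225,.24),(.24,.26),(.26,.28),(.28,.3),(.3,.32),(.32,.335),(.335,.38)]:
        m=ok&(P[...,2]>lo)&(P[...,2]<hi); Q=P[m]
        if len(Q)>5: print(c,lo,hi,len(Q),"x",np.round(np.percentile(Q[:,0],[2,50,98]),3),"y",np.round(np.percentile(Q[:,1],[2,50,98]),3), "med",np.round(np.median(Q[:,2]),4))
im=dict(np.load("top0.npz")); P=cloud(im)
m=(im["range_z"]>0)&(P[...,2]>.16)&(P[...,2]<.25)&(P[...,0]>.4)&(P[...,0]<.65)&(P[...,1]>.02)&(P[...,1]<.22)
Q=P[m][:,:2].astype(np.float32); print(cv2.minAreaRect(Q))
```

```text
scene 0.05 0.15 972 x [0.44  0.569 0.614] y [0.076 0.094 0.141] med 0.0866
scene 0.15 0.19 571 x [0.464 0.565 0.621] y [0.069 0.094 0.146] med 0.1748
scene 0.19 0.205 612 x [0.521 0.563 0.618] y [0.074 0.121 0.17 ] med 0.1945
scene 0.205 0.215 237 x [0.511 0.566 0.628] y [0.084 0.121 0.173] med 0.2102
scene 0.215 0.225 13 x [0.524 0.62  0.633] y [0.09  0.123 0.168] med 0.2168
scene 0.225 0.24 10 x [0.636 0.646 0.685] y [0.1   0.131 0.153] med 0.2366
scene 0.24 0.26 110 x [0.64  0.668 0.691] y [0.095 0.139 0.163] med 0.2542
scene 0.26 0.28 131 x [0.639 0.655 0.689] y [0.092 0.135 0.175] med 0.2695
scene 0.28 0.3 56 x [0.644 0.653 0.659] y [0.095 0.109 0.173] med 0.2906
scene 0.3 0.32 52 x [0.645 0.657 0.662] y [0.105 0.123 0.164] med 0.3071
scene 0.32 0.335 74 x [0.635 0.647 0.667] y [0.123 0.139 0.162] med 0.3289
scene 0.335 0.38 42 x [0.653 0.661 0.667] y [0.124 0.143 0.166] med 0.3382
top 0.05 0.15 120 x [0.419 0.451 0.491] y [0.08  0.122 0.239] med 0.0807
top 0.15 0.19 863 x [0.461 0.524 0.616] y [0.07  0.114 0.184] med 0.1861
top 0.19 0.205 1123 x [0.511 0.563 0.61 ] y [0.076 0.128 0.177] med 0.193
top 0.205 0.215 352 x [0.511 0.571 0.622] y [0.085 0.127 0.17 ] med 0.2107
top 0.215 0.225 63 x [0.546 0.62  0.627] y [0.094 0.138 0.167] med 0.2169
top 0.225 0.24 53 x [0.62  0.624 0.635] y [0.104 0.141 0.175] med 0.2351
top 0.24 0.26 192 x [0.621 0.631 0.691] y [0.096 0.141 0.185] med 0.253
top 0.26 0.28 212 x [0.626 0.636 0.689] y [0.093 0.145 0.19 ] med 0.269
top 0.28 0.3 216 x [0.632 0.641 0.658] y [0.096 0.136 0.189] med 0.2896
top 0.3 0.32 118 x [0.638 0.65  0.661] y [0.108 0.131 0.177] med 0.3066
top 0.32 0.335 182 x [0.634 0.65  0.667] y [0.125 0.142 0.165] med 0.3289
top 0.335 0.38 67 x [0.654 0.66  0.664] y [0.126 0.147 0.167] med 0.3374
((0.5447915196418762, 0.12354017049074173), (0.17648571729660034, 0.12238968908786774), 10.7879638671875)
```

The scene view shows the black grinder near (345,245), with its open lid at (380,215). The top view puts the hopper at (275,222), the lid lip at (263,167), the cup at (232,272), the leveller at (228,212) and the tube at (345,222). The machine's front points towards the robot, with a small yaw.

Run:
```python
from h import *
from scipy.optimize import least_squares
im=dict(np.load("top0.npz")); P=cloud(im); z=im["range_z"]>0
roi=z&(P[...,0]>.38)&(P[...,0]<.72)&(P[...,1]>0)&(P[...,1]<.24)
# lid front face plane
m=roi&(P[...,2]>.245)&(P[...,2]<.345)&(P[...,0]>.615)&(P[...,0]<.672)
Q=P[m]
for _ in range(6):
    c=Q.mean(0); n=np.linalg.svd(Q-c)[2][2]; d=abs((P[m]-c)@n); Q=P[m][d<max(.004,0)]
n*=-np.sign(n[0]); print("lid plane",len(Q),c,n,"yaw",np.degrees(np.arctan2(-n[1],-n[0])),"tilt",np.arcsin(n[2]))
# rim circle
m=roi&(P[...,2]>.203)&(P[...,2]<.217)&(P[...,0]<.615); Q=P[m][:,:2]
f=lambda p:np.hypot(Q[:,0]-p[0],Q[:,1]-p[1])-p[2]
r=least_squares(f,[.565,.126,.05],loss="soft_l1",f_scale=.003); print("rim",r.x,np.std(f(r.x)),"z90",np.percentile(P[m][:,2],[10,50,90,98]))
# lip
m=roi&(P[...,2]>.325)&(P[...,0]>.63)&(P[...,0]<.68); Q=P[m]
print("lip",Q.mean(0),np.percentile(Q,[1,99],axis=0))
# base: dark pixels in top picture near the grinder, projected to z~.02
g=im["frame"].max(-1)
v,u=np.indices(z.shape)
k=(g<60)&(v>225)&(v<300)&(u>240)&(u<330)&(P[...,2]<.07)&z
Q=P[k]; print("base z",np.percentile(Q[:,2],[5,50,95]),cv2.minAreaRect(Q[:,:2].astype(np.float32)),len(Q))
crop=cv2.resize(im["frame"][140:310,190:380],None,fx=4,fy=3.5*4/3.5/1.2,interpolation=cv2.INTER_CUBIC)
cv2.imwrite("pics/crop1.png",np.clip(crop*2.0,0,255).astype(np.uint8)[:600,:800])
```

```text
lid plane 701 [0.64141657 0.14123325 0.28893592] [-0.92981227 -0.17633508  0.32304037] yaw 10.738384233835431 tilt 0.32894034891630775
rim [0.56235968 0.12730208 0.04458582] 0.004614511145980668 z90 [0.20600184 0.21017443 0.21361664 0.21528815]
lip [0.6524147  0.14397796 0.33218515] [[0.63327466 0.124546   0.32505219]
 [0.66697261 0.16645062 0.33995556]]
base z [0.01741783 0.02294874 0.02810339] ((0.484195351600647, 0.11144398897886276), (0.14088299870491028, 0.12325718253850937), 10.485771179199219) 1232
```

View pics/crop1.png

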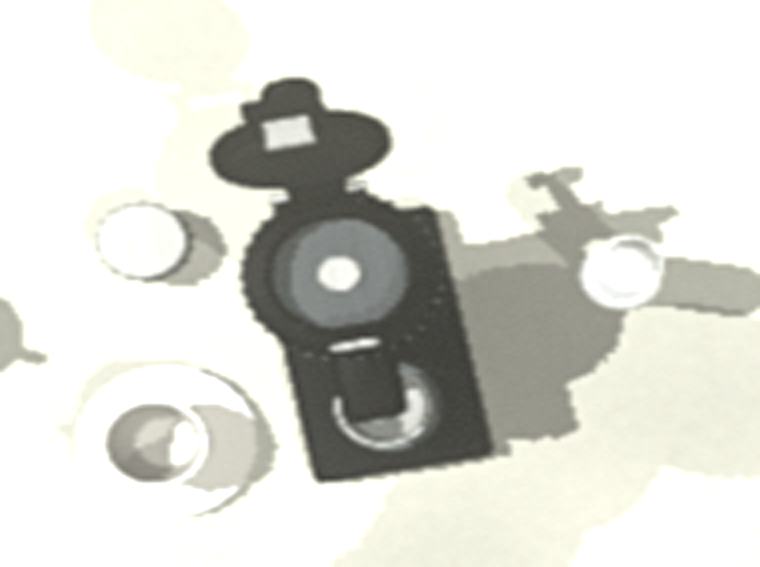

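Two independent fits agree. The grinder origin is about (0.518, 0.118) with yaw 10.6°, and the rim circle centre comes out as expected at x = 45 mm. The hinge is at (0.619, 0.137), and the feet lift looks small. I'll shut the gripper, rise, and go across to a point behind the lid.

Emit:
play_rows:
  targets:
    - [[0, 0, -4.2, 0, 0, 0.06, 1], [0, 0, -4.2, 0, 0, 0.06, 1], [0, 0, 0, 0, 0, 0.06, 1], [0, 0, 0, 0.036, 0.0495, 0.01, 1], [0, 0, 0, 0.036, 0.0495, 0, 1], [0, 0, 0, 0.036, 0.0495, 0, 1], [0, 0, 0, 0.036, 0.0495, 0, 1], [0, 0, 0, 0.036, 0.0495, 0, 1], [0, 0, 0, 0.036, 0.0495, 0, 1]]
  force: 20

```text
time: 2.12
tool_pos: [0.4036, -0.245, 0.4215]
ee_rot: [0.996, 0.092, 0.0, 0.0]
wrist_force: [1.5, -0.9, -0.3]
opening: 0.0001
grip_force: 0.0
```

Emit:
play_rows:
  targets:
    - [[0, 0, 0, 0.036, 0.049, 0, 1], [0, 0, 0, 0.036, 0.049, 0, 1], [0, 0, 0, 0.036, 0.049, 0, 1], [0, 0, 0, 0.036, 0.049, 0, 1], [0, 0, 0, 0.036, 0.049, 0, 1], [0, 0, 0, 0.036, 0.049, 0, 1], [0, 0, 0, 0.036, 0.049, 0, 1], [0, 0, 0, 0.036, 0.049, 0, 1], [0, 0, 0, 0, 0, 0, 1], [0, 0, 0, 0, 0, 0, 1]]

```text
time: 3.38
tool_pos: [0.6701, 0.1088, 0.4231]
ee_rot: [0.996, 0.089, 0.0, -0.001]
wrist_force: [0.6, -0.2, 1.0]
opening: 0.0002
grip_force: 0.0
```

Run:
```python
from h import *
im=optics.get_image("wrist"); P=cloud(im); cv2.imwrite("pics/wrist1.png",np.clip(im["frame"]*1.8,0,255).astype(np.uint8))
print(np.round(world(im,[0,0,0]),3), readout.observe()["joints"])
m=(im["range_z"]>0)&(P[...,2]>.3)&(P[...,2]<.36); Q=P[m]
print(len(Q), np.round(np.percentile(Q,[1,10,50,90,99],axis=0),4) if len(Q) else "")
```

```text
[0.745 0.122 0.566] [-0.20299711  0.87811231 -0.02058943  0.38671318  0.01353006  1.87566867
 -1.60517876]
2125 [[0.6344 0.1079 0.3007]
 [0.6391 0.1205 0.3064]
 [0.6554 0.1426 0.3311]
 [0.6642 0.163  0.3391]
 [0.6675 0.1812 0.3402]]
```

View pics/wrist1.png

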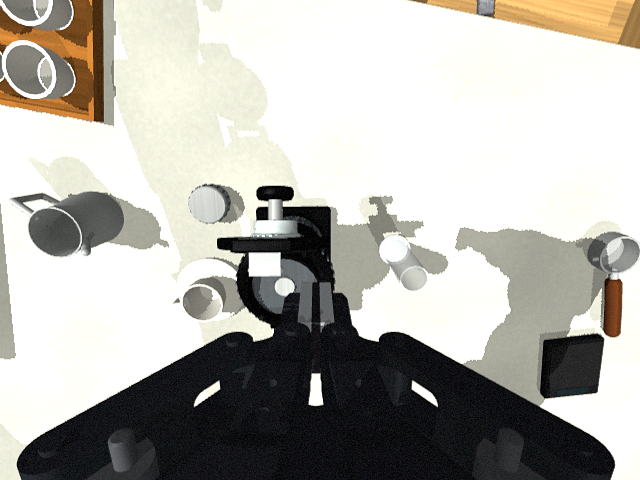

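The wrist view shows the open lid edge-on at about (285,243), with the pump knob behind it at (275,192). Lip top measures 0.340, so the feet lift is small. Next I move in behind the lip.

Emit:
play_rows:
  targets:
    - [[0, 0, 0.5, 0.012, 0.02, -0.02, 1], [0, 0, 0, 0.015, 0.022, -0.01, 1], [0, 0, 0, 0, 0, 0, 1], [0, 0, 0, 0, 0, 0, 1]]

```text
time: 3.92
tool_pos: [0.6946, 0.1464, 0.3958]
ee_rot: [0.996, 0.093, 0.001, -0.002]
wrist_force: [-0.8, -0.5, -0.0]
opening: 0.0
grip_force: 0.0
```

Emit:
play_rows:
  targets:
    - [[0, 0, 0, 0.001, 0.003, -0.04, 1], [0, 0, 0, 0, 0, -0.04, 1], [0, 0, 0, 0, 0, 0, 1], [0, 0, 0, 0, 0, 0, 1]]

```text
time: 4.42
tool_pos: [0.6984, 0.1497, 0.3315]
ee_rot: [0.996, 0.093, 0.003, -0.002]
wrist_force: [1.1, 0.6, 1.1]
opening: 0.0
grip_force: 0.0
```

Run:
```python
from h import *
e=np.array([np.cos(np.radians(10.6)),np.sin(np.radians(10.6))]); H=np.array([.619,.1367])
s=readout.observe(); print(np.round(s["tool_pos"],4),np.round(s["wrist_force"],2),np.round(s["joints"],3))
d=s["tool_pos"][:2]-H; print("along",d@e,"side",d@[-e[1],e[0]],"e",e)
for th in [1.85,1.6,1.4,1.2,1,.8,.6,.4,.3,.2,.12,0]:
    r=.118; p=np.array([-r*np.cos(th)+.0105*np.sin(th), r*np.sin(th)+.0105*np.cos(th)]); q=H+p[0]*e
    print(th,np.round([p[0],p[1],q[0],q[1],.2125+p[1]],4))
```

```text
[0.6984 0.1497 0.3315] [1.08 0.57 1.1 ] [-0.25   0.946 -0.019  0.546  0.012  1.643 -1.646]
along 0.08047211462012341 side -0.0018842433681655517 e [0.98293535 0.18395135]
1.85 [0.0426 0.1105 0.6609 0.1445 0.323 ]
1.6 [0.0139 0.1176 0.6327 0.1393 0.3301]
1.4 [-0.0097  0.1181  0.6095  0.1349  0.3306]
1.2 [-0.033   0.1138  0.5866  0.1306  0.3263]
1 [-0.0549  0.105   0.565   0.1266  0.3175]
0.8 [-0.0747  0.092   0.5456  0.123   0.3045]
0.6 [-0.0915  0.0753  0.5291  0.1199  0.2878]
0.4 [-0.1046  0.0556  0.5162  0.1175  0.2681]
0.3 [-0.1096  0.0449  0.5112  0.1165  0.2574]
0.2 [-0.1136  0.0337  0.5074  0.1158  0.2462]
0.12 [-0.1159  0.0246  0.5051  0.1154  0.2371]
0 [-0.118   0.0105  0.503   0.115   0.223 ]
```

Emit:
play_rows:
  targets:
    - [[0, 0, 0, 0, 0.001, -0.008, 1], [0, 0, 0, 0, 0.001, -0.008, 1], [0, 0, 0, -0.012, -0.0022, 0, 1], [0, 0, 0, -0.012, -0.0022, 0, 1], [0, 0, 0, -0.012, -0.0022, 0, 1], [0, 0, 0, -0.012, -0.0022, 0, 1], [0, 0, 0, 0, 0, 0, 1]]

```text
time: 5.3
tool_pos: [0.6496, 0.1433, 0.3127]
ee_rot: [0.996, 0.093, 0.001, -0.002]
wrist_force: [1.7, 0.8, -0.3]
opening: -0.0004
grip_force: 0.3
```

Emit:
play_rows:
  targets:
    - [[0, 0, 0, -0.0138, -0.0026, 0.002, 1], [0, 0, 0, -0.0138, -0.0026, 0.002, 1], [0, 0, 0, -0.0103, -0.0019, -0.0015, 1], [0, 0, 0, -0.0103, -0.0019, -0.0015, 1], [0, 0, 0, -0.0105, -0.002, -0.0025, 1], [0, 0, 0, -0.0105, -0.002, -0.0025, 1], [0, 0, 0, -0.0103, -0.0019, -0.0045, 1], [0, 0, 0, -0.0103, -0.0019, -0.0045, 1], [0, 0, 0, -0.0091, -0.0017, -0.007, 1], [0, 0, 0, 0, 0, 0, 1]]

```text
time: 6.55
tool_pos: [0.5511, 0.1248, 0.292]
ee_rot: [0.996, 0.093, 0.001, -0.002]
wrist_force: [0.1, 0.5, 1.0]
opening: -0.0004
grip_force: 0.4
```

```bash
cat >> h.py <<'E'
e=np.array([np.cos(np.radians(10.6)),np.sin(np.radians(10.6))]); H=np.array([.619,.1367])
def st():
    s=readout.observe(); d=s["tool_pos"][:2]-H
    print("t",s["time"],"a",round(d@e,4),"side",round(d@[-e[1],e[0]],4),"z",round(s["tool_pos"][2],4),"F",np.round(s["wrist_force"],1),"j",np.round(s["joints"],2))
E
python3 - <<'E'
from h import *
st(); im=optics.get_image("scene"); cv2.imwrite("pics/s2.png",cv2.resize(np.clip(im["frame"][130:330,240:480]*2.0,0,255).astype(np.uint8),None,fx=3,fy=3))
E
```

```text
t 6.55 a -0.0689 side 0.0008 z 0.292 F [0.1 0.5 1. ] j [-0.26  0.63 -0.04  1.42  0.02  1.09 -1.68]
```

View pics/s2.png

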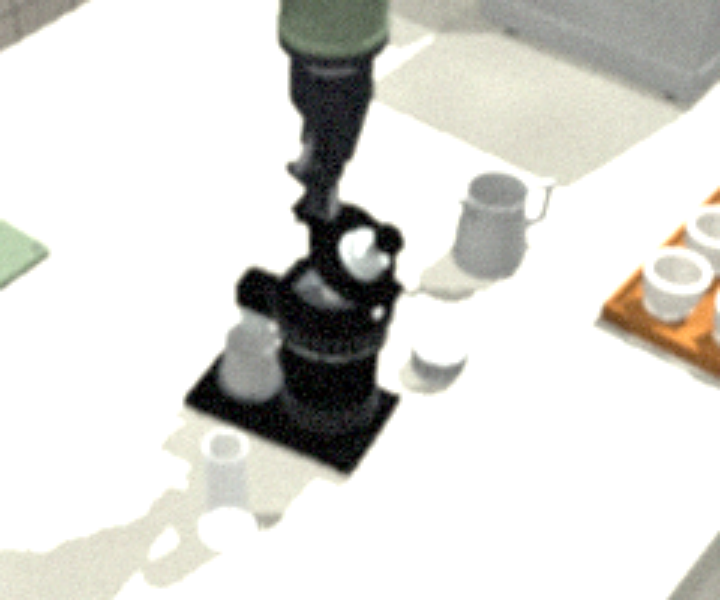

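The lid is following at about 0.7–0.8 rad; in the crop it is under the fingertip at about (330,230). I continue down the arc.

Emit:
play_rows:
  targets:
    - [[0, 0, 0, -0.0081, -0.0015, -0.008, 1], [0, 0, 0, -0.0081, -0.0015, -0.008, 1], [0, 0, 0, -0.0081, -0.0015, -0.008, 1], [0, 0, 0, -0.0039, -0.0007, -0.007, 1], [0, 0, 0, -0.0039, -0.0007, -0.007, 1], [0, 0, 0, -0.003, -0.0006, -0.005, 1], [0, 0, 0, 0, 0, 0, 1], [0, 0, 0, 0, 0, 0, 1]]

```text
time: 7.6
tool_pos: [0.5157, 0.1182, 0.2493]
ee_rot: [0.996, 0.093, 0.001, -0.002]
wrist_force: [0.1, -0.1, 1.2]
opening: 0.0001
grip_force: 0.5
```

Run:
```python
from h import *
st()
```

```text
t 7.6 a -0.1049 side 0.0008 z 0.2493 F [ 0.1 -0.1  1.2] j [-0.26  0.61 -0.04  1.63  0.02  0.9  -1.69]
```

Emit:
play_rows:
  targets:
    - [[0, 0, 0, -0.0015, -0.0003, -0.003, 1], [0, 0, 0, -0.0015, -0.0003, -0.003, 1], [0, 0, 0, -0.0015, -0.0003, -0.002, 1], [0, 0, 0, 0, 0, 0, 1]]

```text
time: 8.1
tool_pos: [0.511, 0.1173, 0.2411]
ee_rot: [0.996, 0.093, 0.001, -0.002]
wrist_force: [0.2, 0.2, 1.5]
opening: -0.0003
grip_force: 0.5
```

Emit:
play_rows:
  targets:
    - [[0, 0, 0, 0, 0, -0.002, 1], [0, 0, 0, 0, 0, -0.002, 1], [0, 0, 0, 0, 0, 0, 1]]

```text
time: 8.48
tool_pos: [0.5111, 0.1173, 0.237]
ee_rot: [0.996, 0.093, 0.001, -0.002]
wrist_force: [-0.3, 0.6, 1.6]
opening: 0.0
grip_force: 0.5
```

Emit:
play_rows:
  targets:
    - [[0, 0, 0, 0, 0, -0.002, 1], [0, 0, 0, 0, 0, -0.001, 1], [0, 0, 0, 0, 0, 0, 1]]

```text
time: 8.85
tool_pos: [0.5111, 0.1173, 0.2341]
ee_rot: [0.996, 0.093, 0.001, -0.002]
wrist_force: [0.3, -0.4, 1.3]
opening: 0.0002
grip_force: 0.5
```

Emit:
play_rows:
  targets:
    - [[0, 0, 0, 0, 0, -0.001, 1], [0, 0, 0, 0, 0, -0.001, 1], [0, 0, 0, 0, 0, 0, 1]]

```text
time: 9.22
tool_pos: [0.5111, 0.1173, 0.2326]
ee_rot: [0.996, 0.093, 0.001, -0.002]
wrist_force: [-4.3, -1.4, 12.4]
opening: -0.0001
grip_force: 6.2
```

Emit:
play_rows:
  targets:
    - [[0, 0, 0, 0, 0, -0.001, 1], [0, 0, 0, 0, 0, -0.001, 1], [0, 0, 0, 0, 0, 0, 1]]

```text
time: 9.6
tool_pos: [0.5107, 0.1172, 0.2303]
ee_rot: [0.996, 0.093, 0.0, -0.002]
wrist_force: [-5.0, -0.5, 7.0]
opening: 0.0002
grip_force: 3.3
```

Emit:
play_rows:
  targets:
    - [[0, 0, 0, 0, 0, -0.001, 1], [0, 0, 0, 0, 0, -0.001, 1], [0, 0, 0, 0, 0, 0, 1]]

```text
time: 9.98
tool_pos: [0.5111, 0.1172, 0.2282]
ee_rot: [0.996, 0.093, 0.001, -0.002]
wrist_force: [-2.1, 0.5, 2.7]
opening: 0.0003
grip_force: 1.2
```

Emit:
play_rows:
  targets:
    - [[0, 0, 0, 0, 0, -0.001, 1], [0, 0, 0, 0, 0, -0.001, 1], [0, 0, 0, 0, 0, 0, 1]]

```text
time: 10.35
tool_pos: [0.5113, 0.1173, 0.226]
ee_rot: [0.996, 0.093, 0.001, -0.002]
wrist_force: [0.9, -0.3, -0.1]
opening: 0.0002
grip_force: 0.0
```

Emit:
play_rows:
  targets:
    - [[0, 0, 0, 0, 0, -0.001, 1], [0, 0, 0, 0, 0, 0, 1]]

```text
time: 10.6
tool_pos: [0.5112, 0.1173, 0.2251]
ee_rot: [0.996, 0.093, 0.001, -0.002]
wrist_force: [-0.3, 0.3, -2.0]
opening: 0.0001
grip_force: 0.0
```

Emit:
play_rows:
  targets:
    - [[0, 0, 0, 0, 0, -0.001, 1], [0, 0, 0, 0, 0, -0.001, 1], [0, 0, 0, 0, 0, 0, 1]]

```text
time: 10.98
tool_pos: [0.5112, 0.1173, 0.2231]
ee_rot: [0.996, 0.093, 0.001, -0.002]
wrist_force: [0.8, -0.1, -0.3]
opening: 0.0003
grip_force: 0.0
```

Run:
```python
from h import *
st(); im=optics.get_image("scene"); cv2.imwrite("pics/s3.png",cv2.resize(np.clip(im["frame"][150:310,260:460]*2.5,0,255).astype(np.uint8),None,fx=3.7,fy=3.7))
```

```text
t 10.975 a -0.1096 side 0.0007 z 0.2231 F [ 0.8 -0.1 -0.3] j [-0.26  0.64 -0.04  1.68  0.03  0.82 -1.7 ]
```

View pics/s3.png

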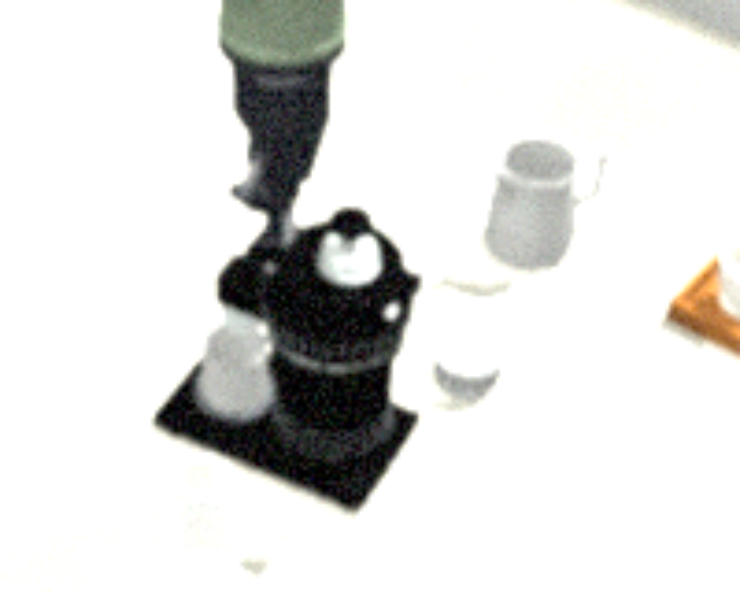

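The lid looks shut under the fingertip, which is at about (280,230). I'll feel for the lip once more to confirm it is seated.

Emit:
play_rows:
  targets:
    - [[0, 0, 0, 0, 0, -0.001, 1], [0, 0, 0, 0, 0, 0, 1]]

```text
time: 11.28
tool_pos: [0.5112, 0.1173, 0.2226]
ee_rot: [0.996, 0.093, 0.001, -0.002]
wrist_force: [-3.0, -0.7, 8.8]
opening: 0.0001
grip_force: 4.7
```

Emit:
play_rows:
  targets:
    - [[0, 0, 0, 0, 0, -0.001, 1], [0, 0, 0, 0, 0, 0, 1]]

```text
time: 11.52
tool_pos: [0.5112, 0.1173, 0.2222]
ee_rot: [0.996, 0.093, 0.001, -0.002]
wrist_force: [-5.8, -2.3, 22.9]
opening: -0.0001
grip_force: 11.3
```

The stop is firm at z = 0.2225 with 23 N, so the lid is shut and the feet are about 0. Next I lift and move over the knob, whose top should be near z = 0.270.

Emit:
play_rows:
  targets:
    - [[0, 0, 0, 0, 0, 0.03, 1], [0, 0, 0, 0, 0, 0.03, 1], [0, 0, 0, 0, 0, 0.03, 1], [0, 0, 0, 0.02, 0.0037, 0, 1], [0, 0, 0, 0.02, 0.0037, 0, 1], [0, 0, 0, 0.0186, 0.0033, 0, 1], [0, 0, 0, 0, 0, -0.02, 1], [0, 0, 0, 0, 0, 0, 1], [0, 0, 0, 0, 0, 0, 1]]

```text
time: 12.65
tool_pos: [0.5699, 0.128, 0.2919]
ee_rot: [0.996, 0.093, 0.001, -0.002]
wrist_force: [0.3, 0.1, 0.8]
opening: -0.0001
grip_force: 0.0
```

Run:
```python
from h import *
st(); im=optics.get_image("wrist"); P=cloud(im); z=im["range_z"]>0
r=z&(np.hypot(P[...,0]-.57,P[...,1]-.1275)<.03)&(P[...,2]>.255)&(P[...,2]<.276); Q=P[r]
if len(Q): print("knob",len(Q),np.percentile(Q,[5,50,95],axis=0))
r=z&(np.hypot(P[...,0]-.57,P[...,1]-.1275)<.06)&(P[...,2]>.2)&(P[...,2]<.235); Q=P[r]
if len(Q): print("lid",len(Q),np.percentile(Q,[5,50,95],axis=0))
cv2.imwrite("pics/w2.png",np.clip(im["frame"]*1.8,0,255).astype(np.uint8))
```

```text
t 12.65 a -0.0499 side 0.0005 z 0.2919 F [0.3 0.1 0.8] j [-0.26  0.66 -0.03  1.35  0.02  1.13 -1.68]
knob 2352 [[0.56401395 0.11564707 0.26709167]
 [0.57609494 0.13199368 0.27094638]
 [0.58622857 0.14480293 0.27212679]]
lid 13102 [[0.53248609 0.08569053 0.21657673]
 [0.58504556 0.13678565 0.22369465]
 [0.62078476 0.17157516 0.22585198]]
```

View pics/w2.png

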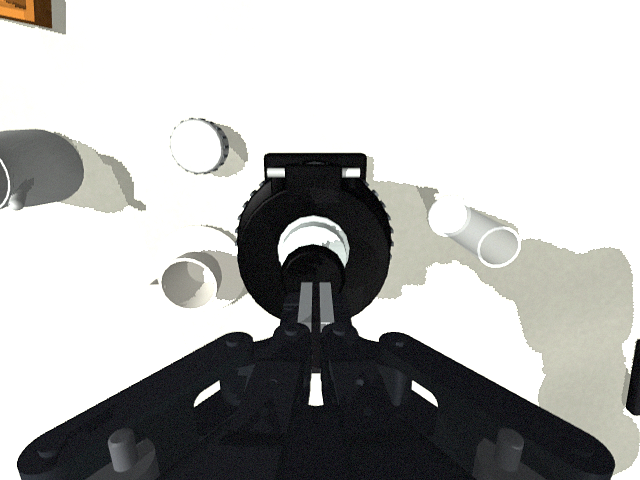

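The wrist view shows the lid lying shut and flat, with its top at 0.224, and the knob at (313,268) right under the fingertips, top at 0.271. Now I press the knob.

Emit:
play_rows:
  targets:
    - [[0, 0, 0, 0, 0, -0.01, 1], [0, 0, 0, 0, 0, -0.008, 1], [0, 0, 0, 0, 0, -0.004, 1], [0, 0, 0, 0, 0, -0.003, 1], [0, 0, 0, 0, 0, 0, 1]]

```text
time: 13.32
tool_pos: [0.5697, 0.1279, 0.2663]
ee_rot: [0.996, 0.093, 0.001, -0.002]
wrist_force: [-3.2, -1.1, 6.1]
opening: -0.0
grip_force: 2.8
```

Emit:
play_rows:
  targets:
    - [[0, 0, 0, 0, 0, -0.004, 1], [0, 0, 0, 0, 0, -0.004, 1], [0, 0, 0, 0, 0, 0, 1]]

```text
time: 13.7
tool_pos: [0.5698, 0.128, 0.2585]
ee_rot: [0.996, 0.093, 0.001, -0.002]
wrist_force: [-4.4, -0.3, 10.5]
opening: 0.0001
grip_force: 4.6
```

Emit:
play_rows:
  targets:
    - [[0, 0, 0, 0, 0, -0.002, 1], [0, 0, 0, 0, 0, -0.002, 1], [0, 0, 0, 0, 0, 0, 1]]

```text
time: 14.08
tool_pos: [0.5698, 0.128, 0.2547]
ee_rot: [0.996, 0.093, 0.001, -0.002]
wrist_force: [-4.1, -0.6, 10.1]
opening: 0.0
grip_force: 5.4
```

Emit:
play_rows:
  targets:
    - [[0, 0, 0, 0, 0, -0.001, 1], [0, 0, 0, 0, 0, -0.001, 1], [0, 0, 0, 0, 0, 0, 1]]

```text
time: 14.45
tool_pos: [0.5698, 0.128, 0.2528]
ee_rot: [0.996, 0.093, 0.001, -0.002]
wrist_force: [-4.8, -1.0, 11.9]
opening: -0.0003
grip_force: 5.9
```

Emit:
play_rows:
  targets:
    - [[0, 0, 0, 0, 0, -0.001, 1], [0, 0, 0, 0, 0, 0, 1]]

```text
time: 14.7
tool_pos: [0.5699, 0.128, 0.2525]
ee_rot: [0.996, 0.093, 0.001, -0.002]
wrist_force: [-7.5, -1.7, 22.2]
opening: 0.0001
grip_force: 11.1
```

Emit:
play_rows:
  targets:
    - [[0, 0, 0, 0, 0, -0.0005, 1], [0, 0, 0, 0, 0, 0, 1]]

```text
time: 14.95
tool_pos: [0.5699, 0.128, 0.2524]
ee_rot: [0.996, 0.093, 0.002, -0.002]
wrist_force: [-10.3, -2.1, 28.7]
opening: -0.0001
grip_force: 14.3
```

The knob is at its hard stop: 28.7 N, with z no longer changing. I let it come up and withdraw.

Emit:
play_rows:
  targets:
    - [[0, 0, 0, 0, 0, 0.005, 1], [0, 0, 0, 0, 0, 0.01, 1], [0, 0, 0, 0, 0, 0.02, 1], [0, 0, 0, 0, 0, 0.04, 1], [0, 0, 0, 0, 0, 0.05, 1], [0, 0, 0, -0.03, 0, 0.03, 1], [0, 0, 0, -0.03, 0, 0, 1], [0, 0, 0, 0, 0, 0, 1], [0, 0, 0, 0, 0, 0, 1]]

```text
time: 16.08
tool_pos: [0.5102, 0.1279, 0.4056]
ee_rot: [0.996, 0.093, 0.001, -0.002]
wrist_force: [-0.4, 0.2, -0.4]
opening: -0.0001
grip_force: 0.0
```

Run:
```python
from h import *
st(); im=optics.get_image("wrist"); P=cloud(im); z=im["range_z"]>0
d=np.hypot(P[...,0]-.57,P[...,1]-.1275)
for n,r in [("knob",z&(d<.016)&(P[...,2]>.24)&(P[...,2]<.3)),("lid",z&(d<.06)&(P[...,2]>.2)&(P[...,2]<.235))]:
    Q=P[r]; print(n,len(Q),np.percentile(Q,[5,50,95],axis=0).round(4).tolist() if len(Q) else "")
```

```text
t 16.075 a -0.1086 side 0.0114 z 0.4056 F [-0.4  0.2 -0.4] j [-0.29  0.48 -0.03  1.3   0.01  1.36 -1.7 ]
knob 1234 [[0.5573, 0.1154, 0.2698], [0.5703, 0.128, 0.2712], [0.5829, 0.1405, 0.2724]]
lid 8761 [[0.5202, 0.0866, 0.222], [0.568, 0.1305, 0.2237], [0.6179, 0.1706, 0.2254]]
```

The knob is back up at 0.271, the lid is flat at 0.224, and the arm is clear.

```bash
python3 -c "
from h import *
print(ticket.job_done())"
```

```text
the job is handed in; nothing more can be done
None
```

The job is handed in: the lid is latched shut, the pump knob went down to its stop (about 29 N vertical, 31 N in all, the highest force read) and came back up, the arm is clear, and the arm did not go near the other things on the counter.

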